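Open the latched parts cage in the bicycle workshop

ROBOT

A 6-joint arm with a two-finger parallel gripper is mounted at the origin on the work surface. World frame = base frame: x ahead of the robot, y to its left, z up, the work surface at z = 0. Lengths are in m, angles in rad, forces in N, time in s.
With the tool pointing down it reaches from about 0.3 to 0.775 m from the base axis. Payload 14.6 kg.
Tool frame: the origin (TCP) lies at the very end of the fingers, on their centre line; the grasp point (between the pads) lies 19 mm behind it (pinch_z is the distance from the TCP to the grasp point, in m); z points along the fingers, y is the direction in which the jaws open and shut (so a half turn about z gives the same grasp; the last joint's range is limited). The gripper opens to 94 mm and grips with 3 to 60 N. Pads are 16 mm wide; open, the fingers measure 119 mm over their backs; the gripper's body (75 mm by 177 mm) begins 78 mm behind the grasp point.
Start: joints at [1.033, 0.3, 1.521, -0, 1.321, -0.067], TCP at [0.249, 0.49, 0.205] pointing down, gripper open.
Joint ranges: [-3.03, 3.03], [-0.79, 2.21], [0.23, 2.52], [-1.04, 4.18], [0, 3.07], [-2.55, 2.55]. Speed limits (rad/s): [2.22, 2.22, 2.57, 3.14, 3.14, 3.14].

INTERFACE

Orientations are given as [roll, pitch, yaw] about the fixed x, y, z axes, in that order (R = Rz(yaw) Ry(pitch) Rx(roll)).
In Python, from station import get_obs, camera, hand_in, pinch_z gives the robot as it stands.
- The arm moves only by the tool servo_tool, never from a script. Its argument "moves" is a list that holds one entry, the list of rows, each a list of 7 numbers: the turn, a rotation vector about the tool's x, y, z normalised to -1 to 1, where 1 is pi/2 rad, then the shift along the tool's x, y, z normalised to -1 to 1, where 1 is 500 mm, then the closure, from 0 (fully open) to 1 (shut). In form: [[[rx, ry, rz, x, y, z, hand], ...]]. A call has 1 to 12 rows; each row is the pose to reach, as a shift and turn from the pose measured when the call began, along the tool's axes at that moment; what a row does not reach only later rows make up. A row lasts 1/12 s, in which the tool goes at most 41.7 mm and 7.16 degrees, less where a joint would pass 70% of its speed; a pose out of reach is approached as far as the arm can. A call with a number of a shift or a turn outside -1 to 1 is refused whole. A call with a gripper value outside its range is refused whole. The fingers move at their own pace and stop on an object; "squeeze" is the grip in N (left out, the last holds). Time passes only in rows, so rows that repeat a pose let the fingers close. It gives the time, the measured TCP pose, the force and the opening at its end, in the units of the state.
- get_obs(): the state, without advancing time (a new reading comes with each control period).
- camera(name): name is "scene" or "top" or "wrist"; returns a dict with "color" (480x640x3 uint8, red, green, blue), "intrinsics" (3x3 intrinsics, pixels), "rvec" (rotation vector, rad) and "tvec" (3), from world to camera coordinates, as OpenCV has them. Camera axes: x right, y down, z forward; pixel columns grow to the right and rows downward; lengths in m; the calibration is good to about 2 mm. The wrist camera is an equidistant fisheye: a pixel r from the principal point sees the ray r / f radians off the axis. A picture is of the moment at which its call begins. There is no depth.
- hand_in(): hands the job in, once; it reports no verdict.
The state is a dict: "time_s": time; "qpos": joint angles; "joint_vel": joint speeds; "tau": joint torques, N m; "ee_pos": TCP position; "eef_rot": TCP orientation; "force": force on the tool from outside, world axes, zero at the start; "moment": the same for the moment, N m; "grip_width": finger opening in m.
Only numpy, scipy, OpenCV 4.12 (cv2) and the standard library are available. Lean on these libraries where they do the work, as an engineer would, in place of code of your own. Each camera call takes 0.05 s, during which the arm holds its last target.

TASK

Open the wire parts cage on the bench: work the thumb lever on top of its gate to lift the latch bar to the slot of the catch, ease it out, and swing the gate wide open (55 degrees or more) without flinging it. Do not force the bar against the catch: the catch's height is not known exactly, so find the slot by feel. Let the latch bar drop back down, leave the gate standing open, and do not disturb the bottle, tape roll and tin.

Things in the scene. Friction and masses are not known exactly. Their poses are not given: they have to be found in the camera images.
- cage: Fixed open-topped wire cage, dark steel posts, 380 mm wide, 170 deep, 185 high. Origin on the bench under the middle of its open front; +x points into the cage, z up. The gate closes the front (cage plane x = 0); hinge line at cage y = -140 mm. The latch-side post (y = +192 mm, 262 mm tall) carries the catch.
- hinge_line (a point): Point on the gate's vertical hinge line, 222 mm above the bench. The wire gate runs 270 mm from it (towards cage +y when shut), 12 mm thick, 22 to 185 mm above the bench. Thumb piece, latch pivot and bar nose lie 110, 190 and 295 mm from this line, in the gate's plane.
- gate (a joint): Gate angle, rad: 0 shut, grows as the gate swings out of the cage front (towards cage -x, counter-clockwise seen from above), stop at 1.7. Hinge friction about 0.12 N m: it stays where it is left. Latched, it has about 3 mm of play at the nose.
- latch (a joint): Latch lever angle, rad: 0 at rest (bar level, on a stop of the gate, not on the catch), grows as the thumb piece is pressed down and the nose rises; stop at 0.42. Falls back to 0 by its own weight; pressing the thumb piece takes about 1 to 4 N.
- pivot (a point): Pivot of the latch lever, in the gate's plane above its top rail, 190 mm from the hinge line, 222 mm above the bench; its axis is the gate's normal. A steel bracket plate holds it from behind, up to 231 mm height.
- thumb (a point): Grip point of the thumb piece, an upright steel plate 8 mm thick (along the gate's normal), 26 mm wide. Top 18 mm above this point; free in front, behind and above, down to the top rail (185 mm). At rest 80 mm from the pivot towards the hinge and 30 mm above it. Pinched front to back from above it can press the lever (it turns between the pads) and swing the gate.
- nose: Nose of the latch bar: steel round, 12 mm diameter, 16 mm long along the gate's normal, at the bar's free end 105 mm from the pivot, away from the hinge; origin at its centre. It stands 3 mm behind the lips of the catch. A force on it above 15 N counts as forcing it.
- catch (a point): Fixed point on the cage at the nose's rest place. The catch here, a dark steel hood, has a lower lip, a 17 mm high slot, then an upper lip 12 mm high under a roof. The nose leaves (to cage -x) only through the slot. Its middle is 10 to 30 mm above this point, not measured: pull the gate out lightly while slowly pressing the thumb piece; it gives way when the nose meets the slot.
- bottle_mid (a point): Bystander: upright bottle, 52 mm diameter, 130 mm high, this point at half height. Leave alone.
- tape_mid (a point): Bystander: pale tape roll lying flat, 90 mm diameter, 24 mm high, this point at its centre. Leave alone.
- tin_mid (a point): Bystander: plain metal tin, 70 mm diameter, 45 mm high, this point at its centre. Leave alone.

How it is judged:
By the outcome, as a careful person would: the job done as asked, in the order asked, and still so for the second after the job is handed in, with the robot touching nothing.
It also fails if it takes over 64 s, if anything falls off the work surface, if the arm or the gripper's body presses on something with over 40 N, if the wrist force passes 120 N, or if a joint passes its speed limit or range.

## Working session

There is one attempt and no reset: what is moved stays moved. The work goes in short steps, Python scripts to look and compute and a tool call to move; the robot and the scene stay as the last step left them, time stands still between calls to the robot, and variables do not carry over. Pictures are saved under pics/ and viewed, and the job is handed in when it is done.

Besides the shell and the picture viewer there is one more tool, called after "Request:" by a JSON object that holds its "op" and its "data". servo_tool: Moves the arm, as the interface text tells. Scaled input: -1 to 1 covers 500 mm each way for a shift and pi/2 rad each way for a turn. Its arguments: {"type":"object","properties":{"moves":{"type":"array"},"squeeze":{"type":"number"}},"required":["moves"]}

```bash
ls; mkdir -p pics
python3 - <<'E'
from station import get_obs,camera,pinch_z
import cv2,numpy as np
print(pinch_z)
o=get_obs()
for k,v in o.items(): print(k,np.round(v,4))
for n in ["scene","top","wrist"]:
    c=camera(n); cv2.imwrite(f"pics/{n}0.png",c["color"][:,:,::-1]); print(n,c["intrinsics"].tolist(),c["rvec"],c["tvec"])
    np.savez(f"{n}0.npz",**c)
E
```

```text
pics
0.0188
time_s 0.0
qpos [ 1.0334  0.3005  1.5216 -0.      1.3207 -0.0666]
joint_vel [-0.0012 -0.0004  0.0006  0.0007  0.0009  0.0006]
tau [-1.30000e-03 -5.31820e+01 -3.52725e+01  7.07000e-02  2.45000e-02
 -1.00000e-04]
ee_pos [0.2493 0.4899 0.2049]
eef_rot [-3.1404 -0.      2.6708]
force [-0.1979  0.0431 -0.0987]
moment [ 0.0073 -0.0263  0.0029]
grip_width 0.0938
scene [[588.6872336858527, 0.0, 319.33639536721495], [0.0, 588.6872336858527, 255.26890843655485], [0.0, 0.0, 1.0]] [ 0.82061292  2.61615127 -0.99403952] [ 0.41188081 -0.13161151  1.69059374]
top [[561.3322877632498, 0.0, 325.55680136655224], [0.0, 561.3322877632498, 236.45926225798456], [0.0, 0.0, 1.0]] [ 2.10172789 -2.118586    0.21824463] [0.03833919 0.56709074 1.6155137 ]
wrist [[371.64829954431775, 0.0, 318.25475496199283], [0.0, 371.64829954431775, 237.05950556447144], [0.0, 0.0, 1.0]] [-2.47262804 -1.51671591 -0.20529124] [-0.55026412 -0.0276519   0.39257318]
```

View pics/scene0.png

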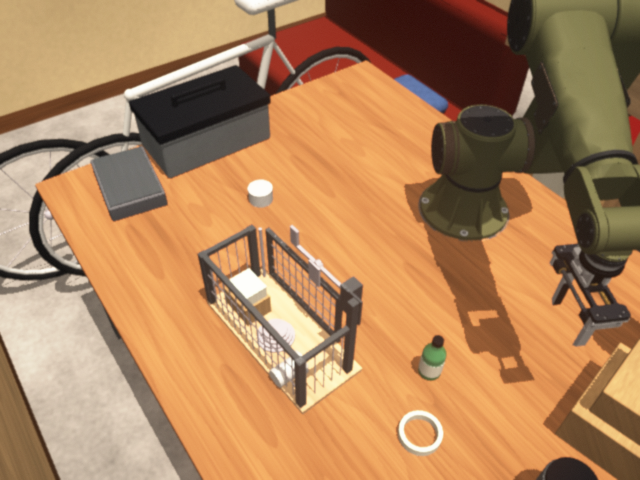

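View pics/top0.png

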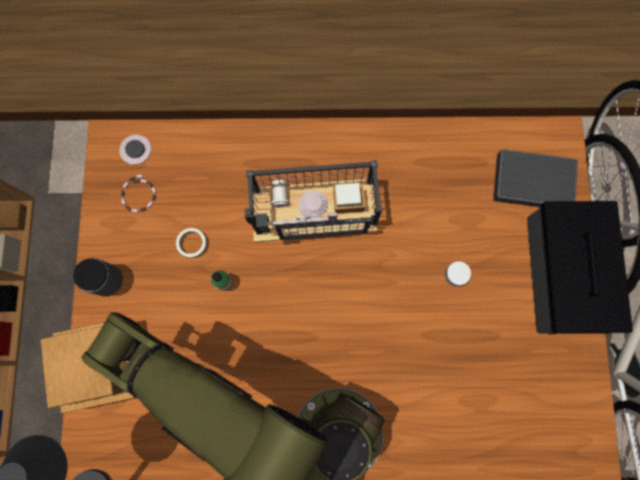

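View pics/wrist0.png

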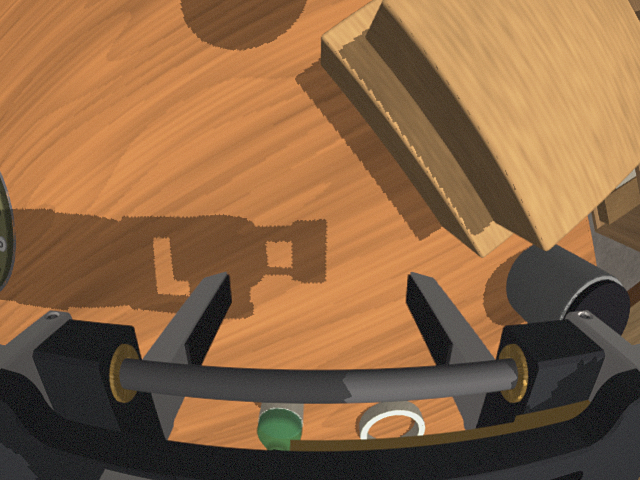

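Run:
```python
import cv2
a=cv2.imread("pics/top0.png")[140:300,160:400]; cv2.imwrite("pics/topz.png",cv2.resize(a,(792,528),interpolation=cv2.INTER_CUBIC))
a=cv2.imread("pics/scene0.png")[210:410,190:450]; cv2.imwrite("pics/scenez.png",cv2.resize(a,(780,600),interpolation=cv2.INTER_CUBIC))
```

```text
(no output)
```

View pics/topz.png

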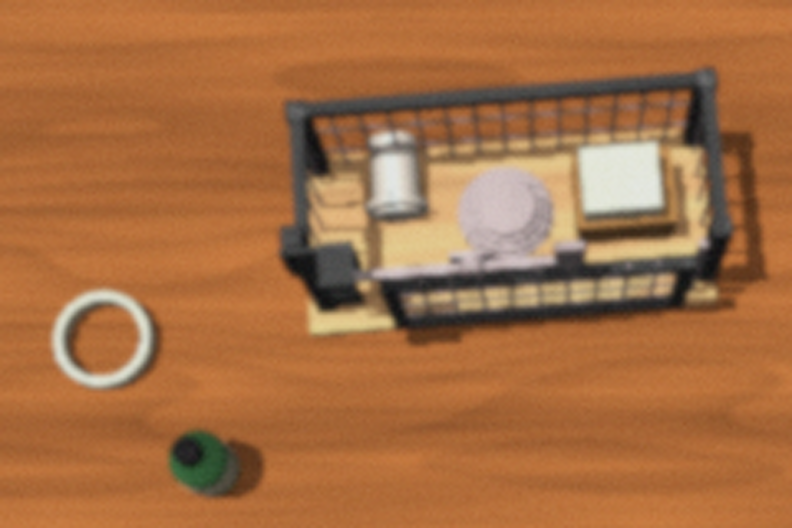

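View pics/scenez.png

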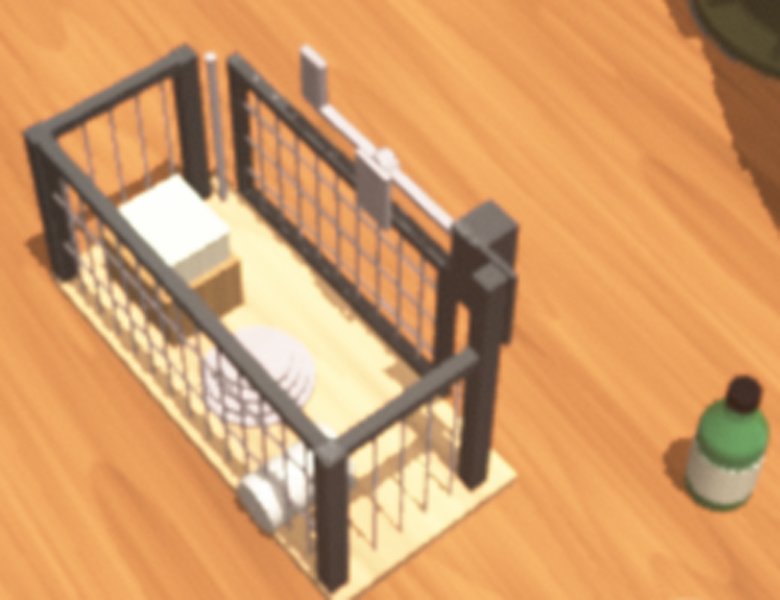

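```bash
cat > h.py <<'E'
import numpy as np,cv2
from scipy.spatial.transform import Rotation as Ro
def load(n): return dict(np.load(n))
def ray(c,u,v,fish=False):
    K=c["intrinsics"];R=cv2.Rodrigues(c["rvec"])[0];t=np.ravel(c["tvec"])
    x=(u-K[0,2])/K[0,0];y=(v-K[1,2])/K[1,1]
    if fish:
        r=np.hypot(x,y); d=np.array([np.sin(r)*x/r,np.sin(r)*y/r,np.cos(r)])
    else: d=np.array([x,y,1.])
    return -R.T@t, R.T@d/np.linalg.norm(d)
def plane(c,u,v,z,fish=False):
    o,d=ray(c,u,v,fish); return o+d*(z-o[2])/d[2]
def tri(r1,r2):
    (o1,d1),(o2,d2)=r1,r2
    s=np.linalg.lstsq(np.c_[d1,-d2],o2-o1,rcond=None)[0]
    a=o1+d1*s[0];b=o2+d2*s[1]; return (a+b)/2,np.linalg.norm(a-b)
def proj(c,P):
    p,_=cv2.projectPoints(np.atleast_2d(np.float64(P)),c["rvec"],c["tvec"],c["intrinsics"],None); return p[:,0]
E
python3 - <<'E'
from h import *
np.set_printoptions(precision=4,suppress=True)
T=load("top0.npz");S=load("scene0.npz")
tz=lambda a,b:(160+(a+.5)/3.3-.5,140+(b+.5)/3.3-.5); sz=lambda a,b:(190+(a+.5)/3-.5,210+(b+.5)/3-.5)
for n,a,b,z in [("rearL",(297,110),(333,452),.185),("rearR",(707,77),(38,133),.185),("frontR",(718,228),(188,55),.185),("latchpost",(292,238),(492,268),.262),("thumbtop",(571,243),(313,49),.270),("tape",(105,339),None,.024)]:
    a=tz(*a); p=plane(T,*a,z); print(n,"top",p, end=' ')
    if b: 
        b=sz(*b); print("sc",plane(S,*b,z),"tri",*tri(ray(T,*a),ray(S,*b)))
E
```

```text
rearL top [0.7258 0.2466 0.185 ] sc [0.7237 0.2477 0.185 ] tri [0.7247 0.2472 0.1858] 0.0023344492044510353
rearR top [ 0.7524 -0.105   0.185 ] sc [ 0.7512 -0.1061  0.185 ] tri [ 0.7517 -0.1048  0.1866] 0.00023278004955458944
frontR top [ 0.6184 -0.1109  0.185 ] sc [ 0.6174 -0.113   0.185 ] tri [ 0.6181 -0.1109  0.1871] 0.0006118940336097169
latchpost top [0.5928 0.2374 0.262 ] sc [0.5883 0.232  0.262 ] tri [0.5914 0.2361 0.2686] 0.0008367120225937679
thumbtop top [0.5848 0.0142 0.27  ] sc [0.5784 0.0076 0.27  ] tri [0.5827 0.0143 0.2781] 9.69660464072957e-06
tape top [0.5599 0.4422 0.024 ]
```

```bash
cat >> h.py <<'E'
def row(pos,yaw,rot=None):
    from station import get_obs
    o=get_obs(); R0=Ro.from_euler('xyz',o["eef_rot"]); R1=Ro.from_euler('xyz',[np.pi,0,yaw])
    r=(R0.inv()*R1).as_rotvec()/(np.pi/2); s=R0.inv().apply(np.array(pos)-o["ee_pos"])/.5
    return np.round(np.r_[r,s],4)
E
python3 -c "
from h import *
print(row([.40,.28,.36],2.2)); print(row([.583,.012,.36],1.646))"
```

```text
[-5.000e-04  1.000e-04  2.997e-01 -4.590e-01 -2.380e-01 -3.098e-01]
[-5.0000e-04  2.0000e-04  6.5240e-01 -1.0283e+00 -5.4960e-01 -3.0960e-01]
```

Request:
{"op": "servo_tool", "data": {"moves": [[[0, 0, 0, 0, 0, -0.08, 0], [0, 0, 0.03, -0.04, -0.02, -0.16, 0], [0, 0, 0.08, -0.1, -0.05, -0.23, 0], [0, 0, 0.13, -0.17, -0.09, -0.28, 0], [0, 0, 0.18, -0.24, -0.13, -0.31, 0], [0, 0, 0.23, -0.31, -0.17, -0.31, 0], [0, 0, 0.28, -0.385, -0.205, -0.31, 0], [0, 0, 0.32, -0.46, -0.24, -0.31, 0], [0, 0, 0.37, -0.54, -0.285, -0.31, 0], [0, 0, 0.42, -0.62, -0.33, -0.31, 0], [0, 0, 0.47, -0.7, -0.37, -0.31, 0], [0, 0, 0.52, -0.78, -0.41, -0.31, 0]]]}}

```text
time_s: 1.15
ee_pos: [0.4878, 0.1516, 0.3602]
eef_rot: [-3.141, 0.001, 1.85]
force: [0.4, 0.5, 0.1]
grip_width: 0.0942
```

```bash
python3 -c "
from h import *
print(row([.583,.012,.36],1.646))"
```

```text
[-3.000e-04  4.000e-04  1.299e-01 -3.209e-01  1.060e-01  6.000e-04]
```

Request:
{"op": "servo_tool", "data": {"moves": [[[0, 0, 0.05, -0.08, 0.03, 0, 0], [0, 0, 0.1, -0.16, 0.055, 0, 0], [0, 0, 0.13, -0.24, 0.08, 0, 0], [0, 0, 0.13, -0.3, 0.1, 0, 0], [0, 0, 0.13, -0.32, 0.106, 0, 0], [0, 0, 0.13, -0.32, 0.106, 0, 0], [0, 0, 0.13, -0.32, 0.106, 0, 0]]]}}

```text
time_s: 1.73
ee_pos: [0.5827, 0.0127, 0.3599]
eef_rot: [-3.14, 0.0, 1.645]
force: [-0.8, 0.1, 0.7]
grip_width: 0.0937
```

Run:
```python
from station import get_obs,camera
import cv2,numpy as np
o=get_obs()
for k in ["qpos","ee_pos","eef_rot","force"]: print(k,np.round(o[k],4))
for n in ["scene","top","wrist"]:
    c=camera(n); cv2.imwrite(f"pics/{n}1.png",c["color"][:,:,::-1]); np.savez(f"{n}1.npz",**c)
    if n=="wrist": print(c["rvec"],c["tvec"])
```

```text
qpos [-4.0700e-02  3.1800e-01  1.1474e+00 -5.0000e-04  1.6773e+00 -1.1550e-01]
ee_pos [0.5827 0.0127 0.3599]
eef_rot [-3.1404e+00  4.0000e-04  1.6455e+00]
force [-0.8421  0.0806  0.663 ]
[-2.86484737 -0.11002538 -0.01349855] [-0.58118461 -0.09927194  0.53361263]
```

View pics/wrist1.png

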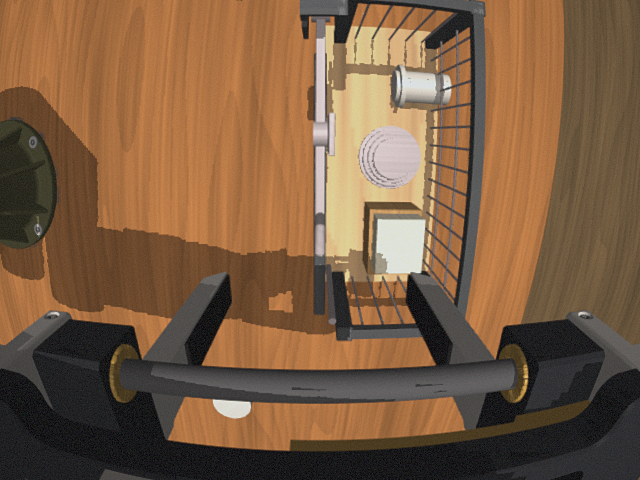

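View pics/scene1.png

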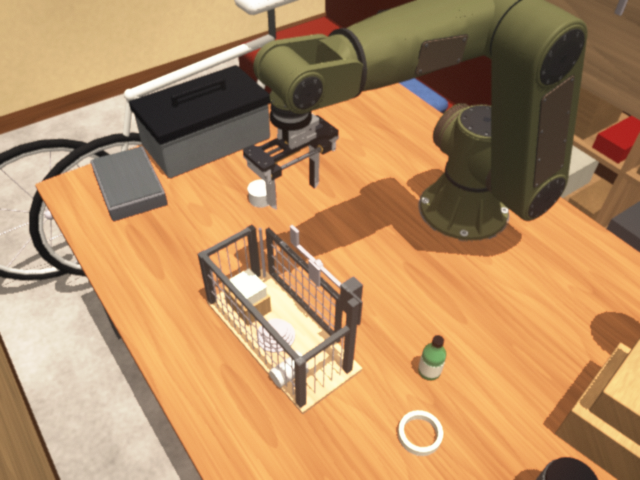

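Run:
```python
import cv2
a=cv2.imread("pics/wrist1.png")[90:340,270:370]; cv2.imwrite("pics/wz.png",cv2.resize(a,(240,600),interpolation=cv2.INTER_CUBIC))
a=cv2.imread("pics/wrist1.png")[200:340,280:380]; cv2.imwrite("pics/wz2.png",cv2.resize(a,(400,560),interpolation=cv2.INTER_CUBIC))
```

```text
(no output)
```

View pics/wz.png

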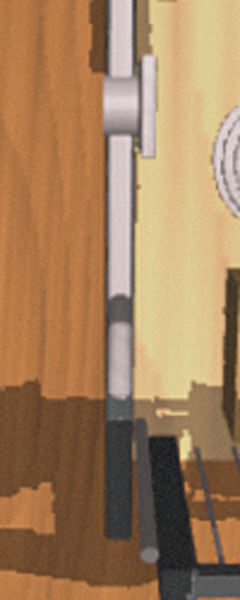

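View pics/wz2.png

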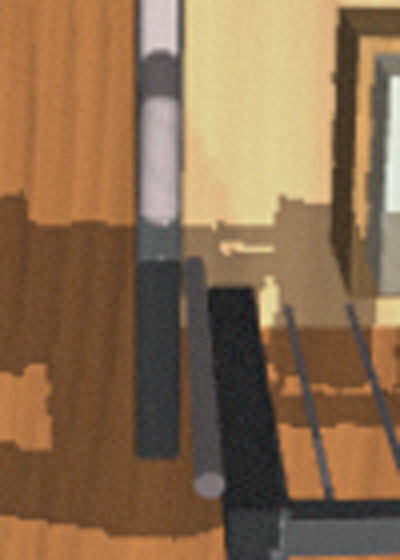

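```bash
cat >> h.py <<'E'
def fproj(c,P):
    K=c["intrinsics"];R=cv2.Rodrigues(c["rvec"])[0];t=np.ravel(c["tvec"])
    q=R@np.array(P)+t; th=np.arctan2(np.hypot(q[0],q[1]),q[2]); f=th/np.hypot(q[0],q[1])
    return np.array([K[0,2]+K[0,0]*q[0]*f,K[1,2]+K[1,1]*q[1]*f])
E
python3 - <<'E'
from h import *
np.set_printoptions(precision=4,suppress=True)
W=load("wrist1.npz");T=load("top0.npz");S=load("scene0.npz")
print("cam",ray(W,320,237,True))
tz=lambda a,b:(160+(a+.5)/3.3-.5,140+(b+.5)/3.3-.5); sz=lambda a,b:(190+(a+.5)/3-.5,210+(b+.5)/3-.5)
w2=lambda a,b:(280+(a+.5)/4-.5,200+(b+.5)/4-.5); w1=lambda a,b:(270+(a+.5)/2.4-.5,90+(b+.5)/2.4-.5)
p=lambda n,q,z:print(n,np.round(q,1),plane(W,*q,z,True))
p("rod top",w2(208,485),.222); print(tri(ray(W,*w2(208,485),True),ray(S,*sz(212,56))))
p("frontR post",w2(250,530),.185)
p("bar at pivot",w1(122,105),.222)
for b in (55,95,225,260,455): p(f"pt{b}",w2(158,b),.27); p(f"pt{b}",w2(158,b),.185)
print("thumb tri",tri(ray(W,*w2(160,160),True),ray(S,*sz(313,49))))
print("thumb tri95",tri(ray(W,*w2(160,225),True),ray(S,*sz(303,47))),tri(ray(W,*w2(160,95),True),ray(S,*sz(324,53))))
E
```

```text
cam (array([0.5763, 0.0936, 0.5398]), array([ 0.0243, -0.2701, -0.9625]))
rod top [331.6 320.9] [ 0.6022 -0.0787  0.222 ]
(array([ 0.6049, -0.0962,  0.1905]), np.float64(0.0008865388171615319))
frontR post [342.1 332.1] [ 0.618  -0.1121  0.185 ]
bar at pivot [320.5 133.5] [0.5778 0.095  0.222 ]
pt55 [319.1 213.4] [0.5811 0.036  0.27  ]
pt55 [319.1 213.4] [0.5826 0.0179 0.185 ]
pt95 [319.1 223.4] [0.5817 0.0284 0.27  ]
pt95 [319.1 223.4] [0.5834 0.0078 0.185 ]
pt225 [319.1 255.9] [0.5837 0.0029 0.27  ]
pt225 [319.1 255.9] [ 0.586  -0.0257  0.185 ]
pt260 [319.1 264.6] [ 0.5842 -0.0042  0.27  ]
pt260 [319.1 264.6] [ 0.5867 -0.0351  0.185 ]
pt455 [319.1 313.4] [ 0.5875 -0.0465  0.27  ]
pt455 [319.1 313.4] [ 0.591  -0.0906  0.185 ]
thumb tri (array([0.5836, 0.0181, 0.2813]), np.float64(0.0025247340785002604))
thumb tri95 (array([0.5841, 0.0034, 0.2717]), np.float64(0.00017874258740114724)) (array([0.5828, 0.0317, 0.2881]), np.float64(0.003170769421280765))
```

Request:
{"op": "servo_tool", "data": {"moves": [[[0, 0, 0, 0.005, 0.001, 0.06, 0], [0, 0, 0, 0.005, 0.001, 0.12, 0], [0, 0, 0, 0.005, 0.001, 0.18, 0], [0, 0, 0, 0.005, 0.001, 0.22, 0], [0, 0, 0, 0.005, 0.001, 0.245, 0], [0, 0, 0, 0.005, 0.001, 0.254, 0], [0, 0, 0, 0.005, 0.001, 0.254, 0], [0, 0, 0, 0.005, 0.001, 0.254, 0]]]}}

```text
time_s: 2.55
ee_pos: [0.5828, 0.0169, 0.235]
eef_rot: [3.14, 0.001, 1.648]
force: [0.1, -0.3, -0.7]
grip_width: 0.0938
```

Run:
```python
from station import get_obs,camera
import cv2,numpy as np
o=get_obs()
for k in ["qpos","ee_pos","eef_rot","force","moment"]: print(k,np.round(o[k],4))
c=camera("wrist"); cv2.imwrite("pics/wrist2.png",c["color"][:,:,::-1]);np.savez("wrist2.npz",**c)
```

```text
qpos [-3.3500e-02  3.5300e-01  1.3823e+00 -6.0000e-04  1.4045e+00 -1.1110e-01]
ee_pos [0.5828 0.0169 0.235 ]
eef_rot [3.1399e+00 7.0000e-04 1.6485e+00]
force [ 0.0577 -0.2822 -0.7025]
moment [-0.0834  0.0344  0.0129]
```

View pics/wrist2.png

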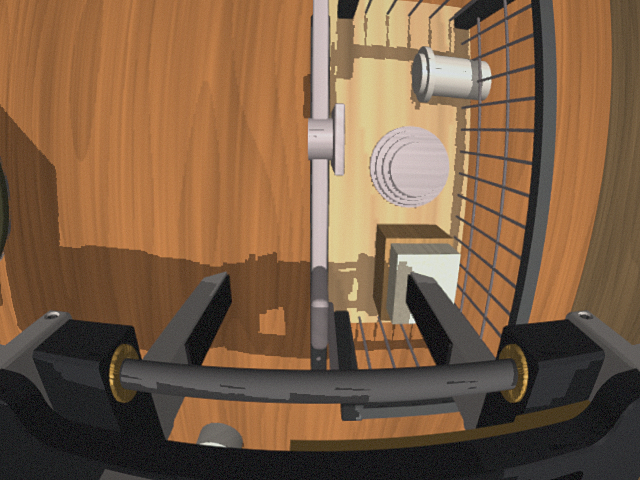

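Request:
{"op": "servo_tool", "data": {"moves": [[[0, 0, 0, 0, 0, 0.004, 0.6], [0, 0, 0, 0, 0, 0.004, 0.8], [0, 0, 0, 0, 0, 0.004, 1], [0, 0, 0, 0, 0, 0.004, 1], [0, 0, 0, 0, 0, 0.004, 1], [0, 0, 0, 0, 0, 0.004, 1], [0, 0, 0, 0, 0, 0.004, 1], [0, 0, 0, 0, 0, 0.004, 1]]], "squeeze": 15}}

```text
time_s: 3.27
ee_pos: [0.5829, 0.0167, 0.2332]
eef_rot: [3.139, 0.001, 1.648]
force: [-0.3, -0.6, 0.1]
grip_width: 0.0438
```

```bash
cat > st.py <<'E'
from station import get_obs
import numpy as np
o=get_obs()
for k in ["time_s","qpos","ee_pos","eef_rot","force","moment","grip_width","tau"]: print(k,np.round(o[k],4))
E
python3 st.py
```

```text
time_s 3.2667
qpos [-3.3800e-02  3.5410e-01  1.3849e+00 -6.0000e-04  1.4003e+00 -1.1120e-01]
ee_pos [0.5829 0.0167 0.2332]
eef_rot [3.1394e+00 8.0000e-04 1.6482e+00]
force [-0.2912 -0.6399  0.0781]
moment [-0.0654  0.0187 -0.033 ]
grip_width 0.0438
tau [-3.00000e-04 -5.72028e+01 -3.62126e+01  6.97000e-02  1.95000e-02
  2.00000e-04]
```

Fingers are still closing; let them continue.

Request:
{"op": "servo_tool", "data": {"moves": [[[0, 0, 0, 0, 0, 0, 1], [0, 0, 0, 0, 0, 0, 1], [0, 0, 0, 0, 0, 0, 1], [0, 0, 0, 0, 0, 0, 1], [0, 0, 0, 0, 0, 0, 1], [0, 0, 0, 0, 0, 0, 1], [0, 0, 0, 0, 0, 0, 1], [0, 0, 0, 0, 0, 0, 1]]]}}

```text
time_s: 3.93
ee_pos: [0.5829, 0.0167, 0.2332]
eef_rot: [3.14, 0.001, 1.648]
force: [-0.8, -0.4, 0.7]
grip_width: 0.0078
```

```bash
python3 st.py
```

```text
time_s 3.9333
qpos [-3.3800e-02  3.5410e-01  1.3849e+00 -5.0000e-04  1.4005e+00 -1.1110e-01]
ee_pos [0.5829 0.0167 0.2332]
eef_rot [3.1396e+00 8.0000e-04 1.6482e+00]
force [-0.8273 -0.403   0.6596]
moment [-0.0415  0.3037 -0.0232]
grip_width 0.0078
tau [ 6.30000e-03 -5.71160e+01 -3.63052e+01  1.03600e-01 -3.07000e-01
 -1.25000e-02]
```

Request:
{"op": "servo_tool", "data": {"moves": [[[0, 0, 0, 0, -0.001, 0, 1], [0, 0, 0, 0, -0.002, 0, 1], [0, 0, 0, 0, -0.003, 0, 1], [0, 0, 0, 0, -0.003, 0, 1]]]}}

```text
time_s: 4.27
ee_pos: [0.582, 0.0167, 0.2332]
eef_rot: [3.138, 0.001, 1.648]
force: [7.9, 0.7, -2.7]
grip_width: 0.0079
```

```bash
python3 st.py
```

```text
time_s 4.2667
qpos [-3.4000e-02  3.5090e-01  1.3892e+00 -4.0000e-04  1.3974e+00 -1.1150e-01]
ee_pos [0.582  0.0167 0.2332]
eef_rot [3.1376e+00 9.0000e-04 1.6483e+00]
force [ 7.922   0.7357 -2.7001]
moment [-0.0272 -1.0211  0.1168]
grip_width 0.0079
tau [-3.52600e-01 -5.88857e+01 -3.44438e+01 -4.81000e-02  1.65000e+00
  1.14100e-01]
```

Request:
{"op": "servo_tool", "data": {"moves": [[[0, 0, 0, -0.0006, -0.0012, 0.0016, 1], [0, 0, 0, -0.0012, -0.0012, 0.0032, 1], [0, 0, 0, -0.0018, -0.0012, 0.0048, 1], [0, 0, 0, -0.0024, -0.0012, 0.0064, 1], [0, 0, 0, -0.003, -0.0012, 0.008, 1], [0, 0, 0, -0.0034, -0.0012, 0.0097, 1], [0, 0, 0, -0.0034, -0.0012, 0.0097, 1]]]}}

```text
time_s: 4.85
ee_pos: [0.5823, 0.0151, 0.2292]
eef_rot: [3.135, 0.001, 1.648]
force: [5.2, 1.2, 4.1]
grip_width: 0.0079
```

```bash
python3 st.py
```

```text
time_s 4.85
qpos [-3.7000e-02  3.5220e-01  1.3968e+00  1.0000e-04  1.3858e+00 -1.1460e-01]
ee_pos [0.5823 0.0151 0.2292]
eef_rot [3.1349e+00 7.0000e-04 1.6484e+00]
force [5.2188 1.1859 4.0612]
moment [ 0.2715 -0.4819  0.0975]
grip_width 0.0079
tau [-6.24000e-01 -5.49927e+01 -3.26464e+01 -3.58800e-01  8.87800e-01
  4.70000e-02]
```

Request:
{"op": "servo_tool", "data": {"moves": [[[0, 0, 0, -0.0003, -0.0014, 0.0025, 1], [0, 0, 0, -0.0008, -0.0016, 0.0037, 1], [0, 0, 0, -0.0012, -0.0016, 0.005, 1], [0, 0, 0, -0.0015, -0.0016, 0.0062, 1], [0, 0, 0, -0.0015, -0.0016, 0.0062, 1]]]}}

```text
time_s: 5.27
ee_pos: [0.5823, 0.0144, 0.227]
eef_rot: [3.132, 0.001, 1.648]
force: [6.0, 0.0, 5.3]
grip_width: 0.0082
```

```bash
python3 st.py
```

```text
time_s 5.2667
qpos [-3.8400e-02  3.5180e-01  1.4024e+00  4.0000e-04  1.3776e+00 -1.1610e-01]
ee_pos [0.5823 0.0144 0.227 ]
eef_rot [3.1318e+00 7.0000e-04 1.6484e+00]
force [6.0417 0.008  5.3146]
moment [ 0.2096 -0.6005  0.0609]
grip_width 0.0082
tau [-4.05600e-01 -5.46765e+01 -3.21038e+01 -2.98600e-01  1.05920e+00
  3.08000e-02]
```

Request:
{"op": "servo_tool", "data": {"moves": [[[0.001, 0, 0, -0.0003, -0.0014, 0.0025, 1], [0.002, 0, 0, -0.0007, -0.0016, 0.0037, 1], [0.003, 0, 0, -0.0011, -0.0018, 0.005, 1], [0.004, 0, 0, -0.0014, -0.0018, 0.0062, 1], [0.004, 0, 0, -0.0014, -0.0018, 0.0062, 1]]]}}

```text
time_s: 5.68
ee_pos: [0.5823, 0.0137, 0.2247]
eef_rot: [3.135, 0.001, 1.648]
force: [4.6, 0.0, 3.9]
grip_width: 0.0082
```

```bash
python3 st.py
```

```text
time_s 5.6833
qpos [-3.9400e-02  3.5520e-01  1.4030e+00 -1.0000e-04  1.3772e+00 -1.1700e-01]
ee_pos [0.5823 0.0137 0.2247]
eef_rot [3.1354e+00 8.0000e-04 1.6485e+00]
force [4.6005 0.0451 3.9248]
moment [ 0.1396 -0.4433  0.1327]
grip_width 0.0082
tau [ -0.2798 -54.9708 -32.537   -0.2055   0.9592   0.0686]
```

Request:
{"op": "servo_tool", "data": {"moves": [[[0, 0, 0, -0.0003, -0.0016, 0.0025, 1], [0, 0, 0, -0.0007, -0.0018, 0.0037, 1], [0, 0, 0, -0.001, -0.002, 0.005, 1], [0, 0, 0, -0.0013, -0.002, 0.0062, 1], [0, 0, 0, -0.0013, -0.002, 0.0062, 1]]]}}

```text
time_s: 6.1
ee_pos: [0.5814, 0.0128, 0.2217]
eef_rot: [3.135, 0.001, 1.648]
force: [3.7, -0.6, 4.5]
grip_width: 0.0078
```

```bash
python3 st.py|sed -n '1p;3,6p'
```

```text
time_s 6.1
ee_pos [0.5814 0.0128 0.2217]
eef_rot [3.1352e+00 1.0000e-03 1.6484e+00]
force [ 3.6901 -0.567   4.4965]
moment [-0.1052 -0.057   0.1275]
```

Request:
{"op": "servo_tool", "data": {"moves": [[[0, 0, 0, 0, -0.002, 0.001, 1], [0, 0, 0, 0, -0.003, 0.001, 1], [0, 0, 0, 0, -0.004, 0.001, 1], [0, 0, 0, 0, -0.004, 0.001, 1]]]}}

```text
time_s: 6.43
ee_pos: [0.5793, 0.0125, 0.2212]
eef_rot: [3.135, 0.001, 1.648]
force: [2.1, -2.7, 3.4]
grip_width: 0.0082
```

```bash
python3 st.py|sed -n '1p;3,6p'
```

```text
time_s 6.4333
ee_pos [0.5793 0.0125 0.2212]
eef_rot [3.1352e+00 1.3000e-03 1.6484e+00]
force [ 2.0919 -2.7231  3.4028]
moment [-0.3382 -0.0137  0.2201]
```

```bash
cat > arc.py <<'E'
from h import *
from station import get_obs
import sys
H=np.array([.591,-.094]);psi=.075
def arc(phis,r,z):
    for p,rr,zz in zip(phis,np.broadcast_to(r,len(phis)),np.broadcast_to(z,len(phis))):
        a=psi+p; print(np.round(p,3),row([H[0]-rr*np.sin(a),H[1]+rr*np.cos(a),zz],np.pi/2+a).round(4).tolist())
E
python3 - <<'E'
from arc import *
o=get_obs(); d=o["ee_pos"][:2]-H; print(np.hypot(*d), np.arctan2(-d[0],d[1])-psi)
arc(np.linspace(.045,.2,12),.1066,.2208)
E
```

```text
0.10712236621660057 0.03421212821461729
0.045 [0.004, 0.0009, -0.027, -0.0011, -0.0023, 0.0007]
0.059 [0.004, 0.0009, -0.036, -0.0013, -0.0053, 0.0007]
0.073 [0.004, 0.0009, -0.045, -0.0015, -0.0083, 0.0007]
0.087 [0.004, 0.001, -0.0539, -0.0017, -0.0113, 0.0007]
0.101 [0.004, 0.001, -0.0629, -0.002, -0.0143, 0.0006]
0.115 [0.004, 0.001, -0.0719, -0.0023, -0.0172, 0.0006]
0.13 [0.004, 0.0011, -0.0808, -0.0027, -0.0202, 0.0006]
0.144 [0.004, 0.0011, -0.0898, -0.0031, -0.0232, 0.0006]
0.158 [0.004, 0.0011, -0.0988, -0.0035, -0.0262, 0.0006]
0.172 [0.004, 0.0011, -0.1077, -0.004, -0.0291, 0.0005]
0.186 [0.004, 0.0012, -0.1167, -0.0045, -0.0321, 0.0005]
0.2 [0.0039, 0.0012, -0.1257, -0.0051, -0.035, 0.0005]
```

Request:
{"op": "servo_tool", "data": {"moves": [[[0, 0, -0.015, -0.0007, -0.0023, 0.0008, 1], [0, 0, -0.028, -0.001, -0.0053, 0.0008, 1], [0, 0, -0.042, -0.0013, -0.0083, 0.0008, 1], [0, 0, -0.054, -0.0016, -0.0113, 0.0008, 1], [0, 0, -0.063, -0.002, -0.0143, 0.0008, 1], [0, 0, -0.072, -0.0023, -0.0172, 0.0008, 1]]]}}

```text
time_s: 6.93
ee_pos: [0.5705, 0.0109, 0.2207]
eef_rot: [3.136, 0.001, 1.763]
force: [1.1, 3.2, 4.2]
grip_width: 0.0078
```

```bash
python3 st.py|sed -n '1p;3,6p'
python3 - <<'E'
from arc import *
o=get_obs(); d=o["ee_pos"][:2]-H; print(np.hypot(*d), np.arctan2(-d[0],d[1])-psi)
arc(np.linspace(.12,.34,12),.1066,.2205)
E
```

```text
time_s 6.9333
ee_pos [0.5705 0.0109 0.2207]
eef_rot [3.1358e+00 1.4000e-03 1.7630e+00]
force [1.1334 3.2191 4.2172]
moment [ 0.6797  0.391  -0.0029]
0.1069260047906862 0.11802969851359822
0.12 [0.0037, 0.0009, -0.0018, -0.0007, -0.0004, 0.0003]
0.14 [0.0037, 0.0009, -0.0145, -0.0007, -0.0047, 0.0003]
0.16 [0.0037, 0.001, -0.0272, -0.0008, -0.0089, 0.0003]
0.18 [0.0036, 0.001, -0.04, -0.0011, -0.0132, 0.0002]
0.2 [0.0036, 0.001, -0.0527, -0.0014, -0.0175, 0.0002]
0.22 [0.0036, 0.0011, -0.0654, -0.0018, -0.0217, 0.0002]
0.24 [0.0036, 0.0011, -0.0782, -0.0023, -0.0259, 0.0002]
0.26 [0.0036, 0.0011, -0.0909, -0.0028, -0.0302, 0.0001]
0.28 [0.0036, 0.0012, -0.1036, -0.0035, -0.0344, 0.0001]
0.3 [0.0036, 0.0012, -0.1164, -0.0042, -0.0386, 0.0001]
0.32 [0.0036, 0.0013, -0.1291, -0.005, -0.0428, 0.0001]
0.34 [0.0036, 0.0013, -0.1418, -0.0059, -0.0469, 0.0001]
```

Request:
{"op": "servo_tool", "data": {"moves": [[[0, 0, -0.006, -0.0002, -0.002, 0.0008, 1], [0, 0, -0.0145, -0.0003, -0.0047, 0.0008, 1], [0, 0, -0.027, -0.0005, -0.009, 0.0008, 1], [0, 0, -0.04, -0.0008, -0.0132, 0.0008, 1], [0, 0, -0.053, -0.0012, -0.0175, 0.0008, 1], [0, 0, -0.0655, -0.0016, -0.0217, 0.0008, 1], [0, 0, -0.078, -0.002, -0.026, 0.0008, 1], [0, 0, -0.091, -0.0026, -0.03, 0.0008, 1], [0, 0, -0.1035, -0.0033, -0.0344, 0.0008, 1], [0, 0, -0.1165, -0.004, -0.0386, 0.0008, 1], [0, 0, -0.129, -0.0048, -0.0428, 0.0008, 1], [0, 0, -0.142, -0.0057, -0.047, 0.0008, 1]]]}}

```text
time_s: 7.93
ee_pos: [0.5477, 0.0036, 0.2201]
eef_rot: [3.136, 0.003, 1.988]
force: [-0.3, 4.4, 4.5]
grip_width: 0.0081
```

```bash
python3 st.py|sed -n '1p;3,6p'
python3 - <<'E'
from arc import *
import cv2
from station import camera
for n in ["scene","top"]:
    c=camera(n); cv2.imwrite(f"pics/{n}3.png",c["color"][:,:,::-1])
o=get_obs(); d=o["ee_pos"][:2]-H; print(np.hypot(*d), np.arctan2(-d[0],d[1])-psi)
arc(np.linspace(.37,.7,12),.107,np.linspace(.2205,.225,12))
E
```

```text
time_s 7.9333
ee_pos [0.5477 0.0036 0.2201]
eef_rot [3.1364e+00 2.6000e-03 1.9881e+00]
force [-0.3132  4.4163  4.4526]
moment [ 0.5725  0.5735 -0.0994]
0.1067571490133899 0.34472078769149456
0.37 [0.0029, 0.0016, -0.0182, 0.0004, -0.0054, -0.001]
0.4 [0.0028, 0.0017, -0.0373, 0.0001, -0.0118, -0.0018]
0.43 [0.0028, 0.0017, -0.0564, -0.0004, -0.0182, -0.0027]
0.46 [0.0028, 0.0017, -0.0755, -0.001, -0.0246, -0.0035]
0.49 [0.0028, 0.0018, -0.0946, -0.0019, -0.031, -0.0043]
0.52 [0.0027, 0.0018, -0.1137, -0.0029, -0.0373, -0.0052]
0.55 [0.0027, 0.0019, -0.1328, -0.0042, -0.0436, -0.006]
0.58 [0.0027, 0.0019, -0.1519, -0.0056, -0.0498, -0.0069]
0.61 [0.0027, 0.002, -0.171, -0.0072, -0.056, -0.0077]
0.64 [0.0026, 0.002, -0.1901, -0.009, -0.0622, -0.0086]
0.67 [0.0026, 0.002, -0.2091, -0.011, -0.0683, -0.0094]
0.7 [0.0026, 0.0021, -0.2282, -0.0131, -0.0744, -0.0102]
```

View pics/scene3.png

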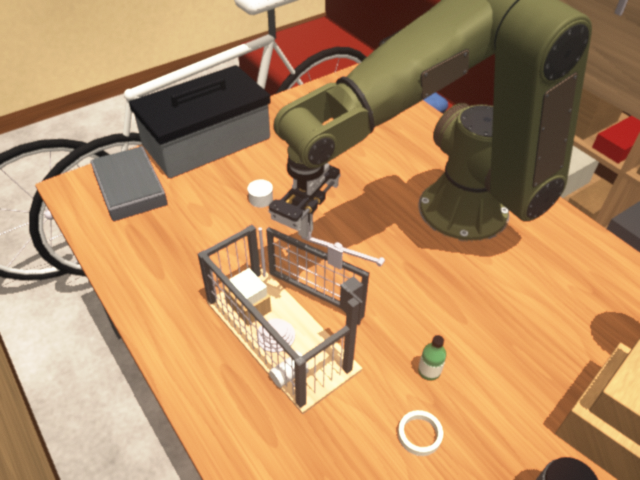

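Run:
```python
from arc import *
arc(np.linspace(.37,.645,12),.1073,.2202)
```

```text
0.37 [0.0029, 0.0016, -0.0182, 0.001, -0.0054, -0.0004]
0.395 [0.0028, 0.0017, -0.0341, 0.0008, -0.0108, -0.0004]
0.42 [0.0028, 0.0017, -0.05, 0.0004, -0.0161, -0.0004]
0.445 [0.0028, 0.0017, -0.0659, -0.0001, -0.0215, -0.0004]
0.47 [0.0028, 0.0018, -0.0818, -0.0007, -0.0268, -0.0005]
0.495 [0.0028, 0.0018, -0.0977, -0.0014, -0.0321, -0.0005]
0.52 [0.0027, 0.0018, -0.1137, -0.0023, -0.0374, -0.0005]
0.545 [0.0027, 0.0019, -0.1296, -0.0033, -0.0427, -0.0005]
0.57 [0.0027, 0.0019, -0.1455, -0.0045, -0.0479, -0.0005]
0.595 [0.0027, 0.0019, -0.1614, -0.0058, -0.0531, -0.0006]
0.62 [0.0027, 0.002, -0.1773, -0.0072, -0.0583, -0.0006]
0.645 [0.0026, 0.002, -0.1932, -0.0087, -0.0634, -0.0006]
```

Request:
{"op": "servo_tool", "data": {"moves": [[[0, 0, -0.018, 0.001, -0.0054, 0.0005, 1], [0, 0, -0.034, 0.0008, -0.0108, 0.0005, 1], [0, 0, -0.05, 0.0004, -0.016, 0.0005, 1], [0, 0, -0.066, 0, -0.0215, 0.0005, 1], [0, 0, -0.082, -0.0007, -0.027, 0.0005, 1], [0, 0, -0.098, -0.0014, -0.032, 0.0005, 1], [0, 0, -0.114, -0.0023, -0.0375, 0.0005, 1], [0, 0, -0.13, -0.0033, -0.0427, 0.0005, 1], [0, 0, -0.1455, -0.0045, -0.048, 0.0005, 1], [0, 0, -0.161, -0.0058, -0.053, 0.0005, 1], [0, 0, -0.177, -0.0072, -0.0583, 0.0005, 1], [0, 0, -0.193, -0.0087, -0.0634, 0.0005, 1]]]}}

```text
time_s: 9.03
ee_pos: [0.5204, -0.0138, 0.2197]
eef_rot: [3.138, 0.005, 2.291]
force: [0.9, -0.2, 4.9]
grip_width: 0.0079
```

```bash
python3 st.py|sed -n '1,6p'
python3 - <<'E'
from arc import *
o=get_obs(); d=o["ee_pos"][:2]-H; print(np.hypot(*d), np.arctan2(-d[0],d[1])-psi)
arc(np.linspace(.67,.945,12),.1076,.2202)
E
```

```text
time_s 9.0333
qpos [-9.6600e-02  2.1950e-01  1.5885e+00 -7.0000e-04  1.3279e+00 -8.1680e-01]
ee_pos [ 0.5204 -0.0138  0.2197]
eef_rot [3.1382 0.0046 2.2912]
force [ 0.9186 -0.197   4.8924]
moment [-0.0533  0.3446 -0.1423]
0.10685768896274755 0.6472895317609535
0.67 [0.0021, 0.003, -0.0157, 0.0014, -0.0049, -0.001]
0.695 [0.0021, 0.003, -0.0316, 0.0012, -0.0103, -0.001]
0.72 [0.0021, 0.003, -0.0475, 0.0009, -0.0156, -0.0011]
0.745 [0.002, 0.003, -0.0634, 0.0004, -0.021, -0.0011]
0.77 [0.002, 0.0031, -0.0793, -0.0002, -0.0263, -0.0011]
0.795 [0.002, 0.0031, -0.0952, -0.0009, -0.0317, -0.0011]
0.82 [0.0019, 0.0031, -0.1112, -0.0018, -0.037, -0.0011]
0.845 [0.0019, 0.0031, -0.1271, -0.0028, -0.0423, -0.0011]
0.87 [0.0018, 0.0032, -0.143, -0.0039, -0.0475, -0.0011]
0.895 [0.0018, 0.0032, -0.1589, -0.0052, -0.0528, -0.0012]
0.92 [0.0018, 0.0032, -0.1748, -0.0066, -0.0579, -0.0012]
0.945 [0.0017, 0.0032, -0.1907, -0.0081, -0.0631, -0.0012]
```

Request:
{"op": "servo_tool", "data": {"moves": [[[0, 0, -0.016, 0.0002, -0.005, 0.0005, 1], [0, 0, -0.032, 0, -0.0103, 0.0005, 1], [0, 0, -0.0475, -0.0003, -0.0156, 0.0005, 1], [0, 0, -0.0635, -0.0007, -0.021, 0.0005, 1], [0, 0, -0.079, -0.0013, -0.0263, 0.0005, 1], [0, 0, -0.095, -0.002, -0.0317, 0.0005, 1], [0, 0, -0.111, -0.0028, -0.037, 0.0005, 1], [0, 0, -0.127, -0.0038, -0.0423, 0.0005, 1], [0, 0, -0.143, -0.005, -0.0475, 0.0005, 1], [0, 0, -0.159, -0.0062, -0.0528, 0.0005, 1], [0, 0, -0.175, -0.0076, -0.058, 0.0005, 1], [0, 0, -0.191, -0.009, -0.063, 0.0005, 1]]]}}

```text
time_s: 10.03
ee_pos: [0.4996, -0.0384, 0.2194]
eef_rot: [3.14, 0.006, 2.592]
force: [-1.3, 0.5, 4.0]
grip_width: 0.0079
```

```bash
python3 st.py|sed -n '1,6p'
python3 - <<'E'
from arc import *
o=get_obs(); d=o["ee_pos"][:2]-H; print(np.hypot(*d), np.arctan2(-d[0],d[1])-psi)
arc([.97,.995,1.02,1.045,1.07,1.095,1.115,1.13,1.14,1.145,1.145,1.145],.107,.2197)
E
```

```text
time_s 10.0333
qpos [-1.4930e-01  1.7560e-01  1.6416e+00 -1.0000e-03  1.3185e+00 -1.1703e+00]
ee_pos [ 0.4996 -0.0384  0.2194]
eef_rot [3.1402 0.0058 2.592 ]
force [-1.2585  0.521   3.9782]
moment [ 0.1195  0.5196 -0.1787]
0.1070022833232405 0.9497471832312558
0.97 [0.0008, 0.0037, -0.0151, -0.0001, -0.0043, -0.0006]
0.995 [0.0008, 0.0037, -0.0311, -0.0003, -0.0097, -0.0006]
1.02 [0.0007, 0.0037, -0.047, -0.0006, -0.015, -0.0006]
1.045 [0.0007, 0.0037, -0.0629, -0.001, -0.0203, -0.0006]
1.07 [0.0006, 0.0037, -0.0788, -0.0016, -0.0257, -0.0006]
1.095 [0.0006, 0.0037, -0.0947, -0.0024, -0.031, -0.0006]
1.115 [0.0005, 0.0037, -0.1075, -0.003, -0.0352, -0.0006]
1.13 [0.0005, 0.0038, -0.117, -0.0036, -0.0384, -0.0006]
1.14 [0.0005, 0.0038, -0.1234, -0.004, -0.0405, -0.0006]
1.145 [0.0005, 0.0038, -0.1266, -0.0042, -0.0415, -0.0006]
1.145 [0.0005, 0.0038, -0.1266, -0.0042, -0.0415, -0.0006]
1.145 [0.0005, 0.0038, -0.1266, -0.0042, -0.0415, -0.0006]
```

Request:
{"op": "servo_tool", "data": {"moves": [[[0, 0, -0.015, -0.0001, -0.0045, 0.0005, 1], [0, 0, -0.031, -0.0003, -0.0097, 0.0005, 1], [0, 0, -0.047, -0.0006, -0.015, 0.0005, 1], [0, 0, -0.063, -0.001, -0.0203, 0.0005, 1], [0, 0, -0.079, -0.0016, -0.0257, 0.0005, 1], [0, 0, -0.095, -0.0024, -0.031, 0.0005, 1], [0, 0, -0.1075, -0.003, -0.0352, 0.0005, 1], [0, 0, -0.117, -0.0036, -0.0384, 0.0005, 1], [0, 0, -0.1235, -0.004, -0.0405, 0.0005, 1], [0, 0, -0.127, -0.0042, -0.0415, 0.0005, 1], [0, 0, -0.127, -0.0042, -0.0415, 0.0005, 1], [0, 0, -0.127, -0.0042, -0.0415, 0.0005, 1]]]}}

```text
time_s: 11.03
ee_pos: [0.4904, -0.0574, 0.2191]
eef_rot: [-3.141, 0.006, 2.791]
force: [-5.4, -0.6, 4.4]
grip_width: 0.0081
```

```bash
python3 st.py|sed -n '1,6p'
python3 - <<'E'
from arc import *
o=get_obs(); d=o["ee_pos"][:2]-H; print(np.hypot(*d), np.arctan2(-d[0],d[1])-psi)
arc([1.145],.1100,.233)
E
```

```text
time_s 11.0333
qpos [-1.9000e-01  1.5960e-01  1.6611e+00 -1.3000e-03  1.3154e+00 -1.4100e+00]
ee_pos [ 0.4904 -0.0574  0.2191]
eef_rot [-3.1413  0.0056  2.791 ]
force [-5.4015 -0.6133  4.38  ]
moment [-0.13    1.1018 -0.1759]
0.10709603802558983 1.1468785688354852
1.145 [-0.0002, 0.0035, 0.0001, 0.0057, 0.0004, -0.0279]
```

Request:
{"op": "servo_tool", "data": {"moves": [[[0, 0, 0, 0.001, 0, -0.003, 1], [0, 0, 0, 0.002, 0, -0.0065, 1], [0, 0, 0, 0.003, 0, -0.01, 1], [0, 0, 0, 0.004, 0, -0.0135, 1], [0, 0, 0, 0.005, 0, -0.017, 1], [0, 0, 0, 0.0055, 0, -0.0205, 1], [0, 0, 0, 0.006, 0, -0.024, 1], [0, 0, 0, 0.006, 0, -0.027, 1], [0, 0, 0, 0.006, 0, -0.027, 1]]]}}

```text
time_s: 11.78
ee_pos: [0.487, -0.0562, 0.2325]
eef_rot: [-3.141, 0.004, 2.791]
force: [-5.4, 1.6, -0.8]
grip_width: 0.0078
```

```bash
python3 st.py|sed -n '1,6p'
```

```text
time_s 11.7833
qpos [-1.8890e-01  1.4230e-01  1.6495e+00 -1.2000e-03  1.3457e+00 -1.4089e+00]
ee_pos [ 0.487  -0.0562  0.2325]
eef_rot [-3.1411  0.0042  2.7911]
force [-5.3778  1.5542 -0.8195]
moment [ 0.0716  0.9067 -0.1651]
```

Request:
{"op": "servo_tool", "data": {"moves": [[[0, 0, 0, 0, 0, 0, 0.9], [0, 0, 0, 0, 0, 0, 0.8], [0, 0, 0, 0, 0, 0, 0.7], [0, 0, 0, 0, 0, 0, 0.6], [0, 0, 0, 0, 0, 0, 0.5], [0, 0, 0, 0, 0, 0, 0.4], [0, 0, 0, 0, 0, 0, 0.4], [0, 0, 0, 0, 0, 0, 0.4], [0, 0, 0, 0, 0, 0, 0.4], [0, 0, 0, 0, 0, 0, 0.4]]]}}

```text
time_s: 12.62
ee_pos: [0.487, -0.0562, 0.2325]
eef_rot: [-3.141, 0.004, 2.791]
force: [0.3, 0.6, 0.4]
grip_width: 0.0563
```

```bash
python3 st.py|sed -n '1,7p'
```

```text
time_s 12.6167
qpos [-1.8890e-01  1.4230e-01  1.6495e+00 -1.1000e-03  1.3457e+00 -1.4089e+00]
ee_pos [ 0.487  -0.0562  0.2325]
eef_rot [-3.1411  0.0042  2.7911]
force [0.3054 0.6063 0.3839]
moment [-0.0134 -0.016   0.033 ]
grip_width 0.0563
```

Released with zero force. Rise straight up.

Request:
{"op": "servo_tool", "data": {"moves": [[[0, 0, 0, 0, 0, -0.03, 0.4], [0, 0, 0, 0, 0, -0.07, 0.4], [0, 0, 0, 0, 0, -0.12, 0.4], [0, 0, 0, 0, 0, -0.18, 0.4], [0, 0, 0, 0, 0, -0.24, 0.4], [0, 0, 0, 0, 0, -0.28, 0.4], [0, 0, 0, 0, 0, -0.3, 0.4], [0, 0, 0, 0, 0, -0.3, 0.4], [0, 0, 0, 0, 0, -0.3, 0.4]]]}}

```text
time_s: 13.37
ee_pos: [0.4864, -0.0559, 0.3814]
eef_rot: [-3.141, 0.003, 2.791]
force: [-0.8, 0.1, -0.3]
grip_width: 0.0566
```

```bash
python3 st.py|sed -n '1,7p';python3 - <<'E'
from station import camera
import cv2,numpy as np
for n in ["scene","top","wrist"]:
    c=camera(n); cv2.imwrite(f"pics/{n}4.png",c["color"][:,:,::-1]); np.savez(f"{n}4.npz",**c)
E
```

```text
time_s 13.3667
qpos [-1.8860e-01  9.0100e-02  1.3709e+00 -1.1000e-03  1.6774e+00 -1.4090e+00]
ee_pos [ 0.4864 -0.0559  0.3814]
eef_rot [-3.141   0.0033  2.791 ]
force [-0.8388  0.1012 -0.3215]
moment [0.0238 0.0248 0.0049]
grip_width 0.0566
```

View pics/scene4.png

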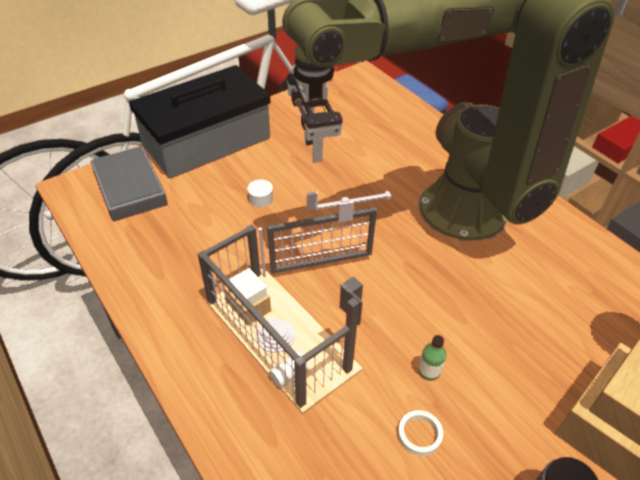

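View pics/top4.png

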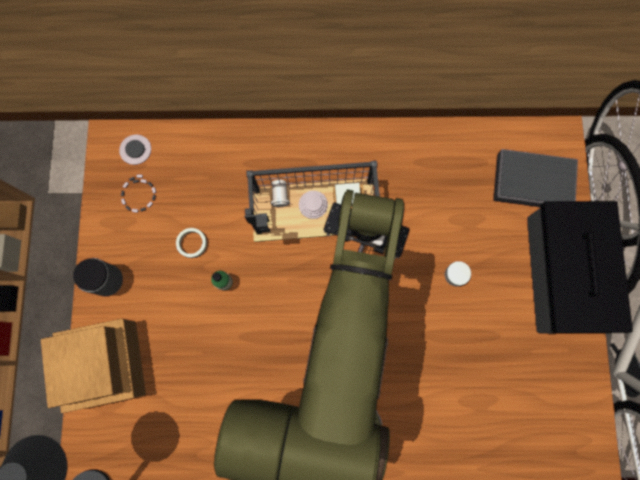

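View pics/wrist4.png

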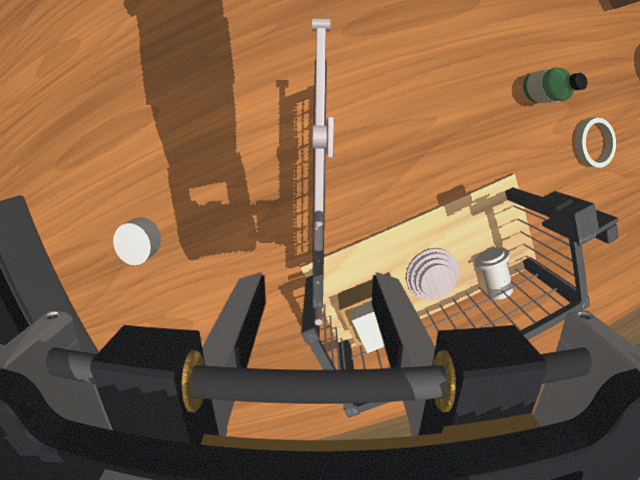

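Run:
```python
from h import *
import cv2
W=load("wrist4.npz");S=load("scene4.npz");T=load("top4.npz")
H=np.array([.591,-.094])
n=plane(W,321,24,.222,True)[:2];p=plane(W,320,136,.222,True)[:2]
for q in(n,p): d=q-H; print(q,np.hypot(*d),np.degrees(np.arctan2(-d[0],d[1])-.075))
print("nose",tri(ray(W,321,24,True),ray(S,388,195.5)))
print("thumb proj rest",fproj(W,[*(H+.11*np.array([-.939,.344])),.27]))
S0=load("scene0.npz")
for nm,(x,y,w,h) in dict(bottle=(410,325,50,65),tape=(390,402,60,60),tin=(240,172,40,40)).items():
    a=S0["color"][y:y+h,x:x+w].astype(int);b=S["color"][y:y+h,x:x+w].astype(int);print(nm,np.abs(a-b).mean())
for nm,(x,y,w,h) in dict(bottle=(205,262,35,35),tape=(170,222,42,42),tin=(442,257,34,34)).items():
    a=load("top0.npz")["color"][y:y+h,x:x+w].astype(int);b=T["color"][y:y+h,x:x+w].astype(int);print(nm,np.abs(a-b).mean())
a=cv2.cvtColor(S["color"],cv2.COLOR_RGB2BGR)[170:290,250:410]; cv2.imwrite("pics/s4z.png",cv2.resize(a,None,fx=5,fy=5,interpolation=cv2.INTER_CUBIC))
```

```text
[0.31501135 0.01012188] 0.29497644500386455 65.03289558428516
[ 0.41327904 -0.02675664] 0.19001686881995383 64.977936997247
nose (array([0.31508906, 0.01016014, 0.22389254]), np.float64(0.0010101784702042948))
thumb proj rest [317.5161359  236.13822344]
bottle 4.0383589743589745
tape 3.593425925925926
tin 3.0883333333333334
bottle 2.6674829931972788
tape 2.860544217687075
tin 2.720876585928489
```

View pics/s4z.png

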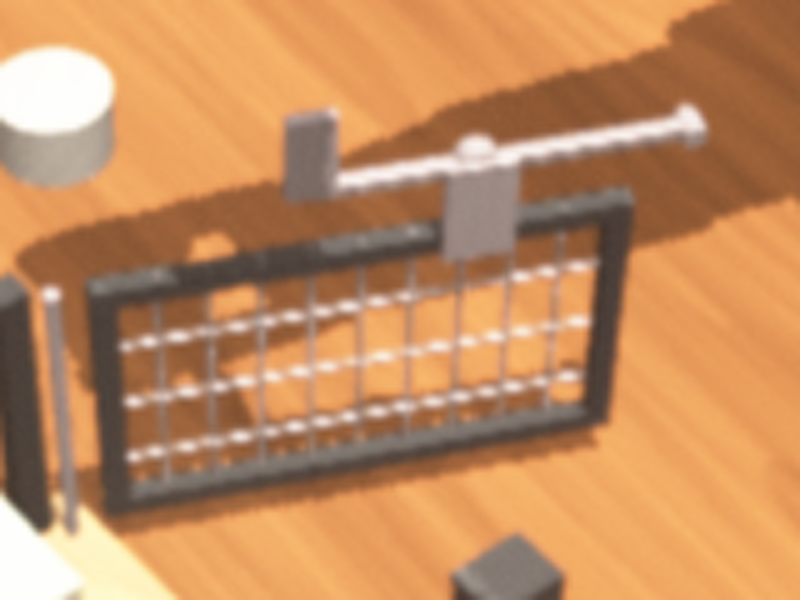

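The gate stands at 65° and the nose is at z ≈ 0.224 against 0.222 at rest, so the bar is level. The bystander patches match the first pictures, and the arm is clear of everything.

```bash
python3 -c "
from station import hand_in; print(hand_in())"
```

```text
the job is handed in; nothing more can be done
None
```

The cage gate is open at about 65°, the latch bar is back down, and the job is handed in with the arm clear above the cage. The clock stood at about 13.5 s of the 64 s allowed.

**Finding the slot:** I pinched the thumb piece and pulled outward with 4–8 N at the thumb, which I work out as about 2.5 N at the nose. I pressed down about 2–3 mm at a time; the gate gave way with the nose roughly 12–15 mm up.

**Opening:** I eased the nose out and swung the gate at 0.2–0.3 rad/s. Then I raised the lever to rest, opened the jaws and rose straight up.

**Last checks:**
- **Gate angle:** the nose and the pivot, measured separately, both gave 65°, and their distances from the hinge came out at 295 and 190 mm, as specified.
- **Latch bar:** the nose height from two views was 0.224 m against 0.222 m at rest, within the calibration error.
- **Bystanders:** the bottle, tape roll and tin look unchanged between the first and last pictures, with only small differences at noise level.
- **Contact:** the tool forces read about zero after release.

**What disagreed:** my first two-view height for the thumb piece was about 8 mm too high. I used the wrist-camera measurement instead, which matched the given sizes. A sideways force of up to about 5 N built up during the swing and was gone after release.

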